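# Vent the analyser and hold its sprung cover just below the balance point

## Task

On the small control pod, first turn the selector knob to the green mark (vent). Then lift the analyser's sprung cover by its steel bar until it is clearly past its balance point (the yellow piece of the guide arc), without letting it fly fully open, bring it back and finish while still holding it steady just below that point, in the green piece of the arc, so that the vials can be looked at: do not let go. Leave the bottle, the beaker and the phone where they are.

Things in the scene. Friction and masses are not known exactly. Their poses are not given: they have to be found in the camera images.
- analyser: Blue and white bench analyser, 230 deep (its own x) x 240 wide (y) x 98 high, fixed to the bench; its white front with a blue display faces its own -x, roughly towards the robot. Origin on the bench under the point half-way between the closed cover's bar and the hinge; x runs from bar to hinge, z up.
- arc_balance (a point): The balance point (1.10 rad) on the guide arc, a fixed 8 mm rod of radius 105 about the hinge line, standing at the analyser's own +y edge, up to 214 above the bench (pass over it): white for cover angles 0 to 0.82 rad, green 0.82 to 1.06 (hold zone), yellow 1.06 to 1.14, red 1.14 to 1.62. A yellow pointer on the cover's edge runs along it.
- cover (a joint): Cover angle in rad: 0 closed (level), grows as its front bar rises and swings back, stop at 1.6. The 0.9 kg cover is counterbalanced by a spring: below 1.10 rad (63 degrees) it falls shut by itself (about 1.1 N at the bar when closed, 0.35 N at 0.94), above it it swings open by itself (about 0.5 N at 1.3). Hold zone 0.82 to 1.06.
- cover_bar (a point): Middle of the cover's handle: round steel bar, 12 in diameter, 140 long along the point's y, on two arms at its ends, 45 in front of the cover's edge (39 clear gap, also to the front below), 105 above the bench when closed. It can be pinched from above and turns in the jaws as the cover swings. Axes turn with the cover: x to the hinge, z up when closed.
- cover_hinge (a point): Middle of the hinge line, 105 above the bench and 220 behind the bar. The cover (175 x 214 x 12) turns about this point's y axis: the bar moves on a circle of radius 220.
- selector (a joint): Selector angle in rad, growing clockwise seen from above. It clicks into four positions, 0, 0.6, 1.2 and 1.8, and stops at both ends; the green mark is at 1.2, the other marks are thin and black. It starts in one of the first two. About 0.1 N m turns it from click to click.
- selector_grip (a point): On the selector's vertical axis at gripping height, 85 above the bench: middle of its upright black grip bar, 48 long (point's x) x 14 thick, from 63 to 95 above the bench, on a disc of radius 25. A white stripe marks the pointer end, the point's -x end. The point turns with the knob.
- pod: White control pod, 130 x 130 x 50, fixed to the bench, carrying the selector at its centre. Origin on the bench under the selector. At selector value 0 the pointer aims along the pod's -x; z up. Marks lie on its top 40 to 58 from the axis.
- bottle_mid (a point): Middle of a loose amber bottle, 60 in diameter, 125 high, standing behind the pod; to be left alone.
- beaker_mid (a point): Middle of a loose glass beaker, 70 in diameter, 85 high, standing on the robot's right; to be left alone.
- phone_mid (a point): Middle of a loose white phone with a blue screen, 150 x 72 x 10, lying flat on the robot's left; to be left alone.
Not all that is in view belongs to the job. There is more than one size of the part that bears bottle_mid; the job needs the smaller.

How it is judged:
By the outcome, as a careful person would: the job done as asked, in the order asked, and still so for the second after the job is handed in, while the arm keeps its last pose, push and grip.
It also fails if it takes over 59 s, if anything falls off the work surface, if the arm or the gripper's body presses on something with over 40 N, if the wrist force passes 120 N, or if a joint passes its speed limit or range.

## Robot

A 7-joint arm with a two-finger parallel gripper is mounted at the origin on the work surface. World frame = base frame: x ahead of the robot, y to its left, z up, the work surface at z = 0. Lengths are in m, angles in rad, forces in N, time in s.
With the tool pointing down it reaches from about 0.4 to 0.85 m from the base axis. Payload 10.4 kg.
Tool frame: the origin (TCP) lies on the centre line of the jaws, within the pads' length; the fingertips stand 11 mm ahead of it and the grasp point (between the pads) lies 8 mm behind it; z points along the fingers, x is the direction in which the jaws open and shut, and the axes are right-handed (so a half turn about z gives the same grasp; the last joint's range is limited). The gripper opens to 85 mm and grips with 20 to 120 N. Pads are 22 mm wide; open, the fingers measure 114 mm over their backs; the gripper's body (76 mm by 85 mm) begins 54 mm behind the grasp point. The pads swing forward as they close: fully open they stand 13 mm farther back than shut.
Start: joints at [1.307, 0.332, -0.065, 1.46, 0.022, 1.35, -0.088], TCP at [0.149, -0.607, 0.242] pointing down, gripper open.
Joint ranges: [-2.6, 2.6], [-0.5, 2.12], [-1.47, 1.34], [0.16, 2.42], [-1.27, 4.41], [0.06, 2.06], [-2.6, 2.6]. Speed limits (rad/s): [2.22, 2.22, 2.79, 2.79, 3.14, 3.14, 3.14].

## Interface

Orientations are given as a unit quaternion [x, y, z, w].
In Python, from workcell import get_obs, camera, hand_in, boxes_of, silhouettes, pinpoint gives the robot as it stands.
- The arm moves only by the shell command python3 -m creep 'ROWS' [FORCE]. ROWS is JSON, one flat list of numbers, 7 for each row, row after row: the shift along the tool's x, y, z in cm, then the turn, a rotation vector about the tool's x, y, z in degrees, then the finger opening in cm, from 0 to 8.54. A call has 1 to 20 rows; each row is the pose to reach, as a shift and turn from the pose commanded when the call began, along the tool's axes at that moment; what a row does not reach only later rows make up. A row lasts 1/12 s, in which the tool goes at most 41.7 mm and 7.16 degrees, less where a joint would pass 70% of its speed; a pose out of reach is approached as far as the arm can. A call with a gripper value outside its range is refused whole. The fingers move at their own pace and stop on an object; FORCE is the grip in N (left out, the last holds). Time passes only in rows, so rows that repeat a pose let the fingers close. It gives the time, the measured TCP pose, the force and the opening at its end, in the units of the state.
- get_obs(): the state, without advancing time (a new reading comes with each control period).
- camera(name): name is "scene" or "top" or "wrist"; returns a dict with "pixels" (384x512x3 uint8, red, green, blue), "range_z" (384x512 float32, m along the optical axis (not along the pixel's ray), 0 where there is no reading), "intrinsics" (3x3 intrinsics, pixels), "T" (4x4, takes a point from camera to world coordinates). Camera axes: x right, y down, z forward; pixel columns grow to the right and rows downward; lengths in m; the calibration is good to about 2 mm. The wrist camera is an equidistant fisheye: a pixel r from the principal point sees the ray r / f radians off the axis. A picture is of the moment at which its call begins.
- hand_in(): hands the job in, once; it reports no verdict.
Trained networks look in a picture, given as the dict that the camera call returned (one of the last four; its "shot" number tells which), for a name from the list of things; names that differ only in an ending like _2 or _b are one class to them, and where a whole thing is asked for, a point or a joint stands for the part that bears it (a point fixed in the world has none). Each returns a list of dicts, best first, with "conf" (0 to 1); they miss things now and then, are a little off and sometimes report something else, mostly with a low value. They report only what shows in the picture. A call takes as long as a camera call. They do not tell look-alikes from the thing itself.
- boxes_of(picture, query): "at" ([x, y, z] in m, in world coordinates, good to about 4 mm: the middle of the surface that is visible of it).
- silhouettes(picture, query): "pixels" (384x512 bool, what is visible of it).
- pinpoint(picture, query): "at" ([x, y, z] in m, in world coordinates, good to about 4 mm: a listed point, or the origin of a listed thing).
The state is a dict: "clock": time; "joint_pos": joint angles; "joint_velocities": joint speeds; "tau": joint torques, N m; "position": TCP position; "ee_rot": TCP orientation; "ft_force": force on the tool from outside, world axes, zero at the start; "torque": the same for the moment, N m; "grip_width": opening from 0.0 (shut) to 1.0 (fully open).
Only numpy, scipy, OpenCV 4.12 (cv2) and the standard library are available. Lean on these libraries where they do the work, as an engineer would, in place of code of your own. Each camera call takes 0.05 s, during which the arm holds its last target. There are 200 camera calls.

## Working session

There is one attempt and no reset: what is moved stays moved. The work goes in short steps, Python scripts to look and compute and a shell command to move; the robot and the scene stay as the last step left them, time stands still between calls to the robot, and variables do not carry over. Pictures are saved under pics/ and viewed, on a budget of 10 in all, crops included, one or two more only if the job needs it, and the job is handed in when it is done.

```bash
mkdir -p pics
cat > h.py <<'E'
import numpy as np, cv2
from workcell import *
from scipy.spatial.transform import Rotation as R
def save(p,n): cv2.imwrite('pics/'+n,p["pixels"][:,:,::-1])
def totool(target):
    o=get_obs(); return R.from_quat(o["ee_rot"]).inv().apply(np.array(target)-o["position"])*100
E
python3 - <<'E'
from h import *
np.set_printoptions(precision=4,suppress=True)
o=get_obs(); print(o["clock"],o["position"],R.from_quat(o["ee_rot"]).as_matrix(),o["grip_width"])
s=camera("scene");t=camera("top")
cv2.imwrite('pics/a.png',cv2.resize(np.vstack([s["pixels"],t["pixels"]])[:,:,::-1],(400,600)))
save(s,'s.png');save(t,'t.png')
for n,p in(("s",s),("t",t)):
  for q in ["analyser","arc_balance","cover_bar","cover_hinge","selector_grip","pod","bottle_mid","beaker_mid","phone_mid"]:
    print(n,q,[(np.round(d["at"],3),round(d["conf"],2)) for d in pinpoint(p,q)[:3]])
E
```

```text
0.0 [ 0.149  -0.6066  0.2415] [[ 0.2385 -0.9711 -0.0004]
 [-0.9711 -0.2385  0.0013]
 [-0.0014  0.0001 -1.    ]] 1.0012171867869846
s analyser [(array([ 0.541, -0.161,  0.   ]), 0.62)]
s arc_balance [(array([ 0.598, -0.043,  0.202]), 0.79)]
s cover_bar [(array([0.697, 0.205, 0.064]), 0.72), (array([ 0.43 , -0.166,  0.109]), 0.6)]
s cover_hinge [(array([ 0.648, -0.161,  0.108]), 0.71)]
s selector_grip [(array([0.546, 0.189, 0.086]), 0.73)]
s pod [(array([ 0.543,  0.19 , -0.002]), 0.86)]
s bottle_mid [(array([0.67 , 0.316, 0.084]), 0.86), (array([0.696, 0.203, 0.065]), 0.59)]
s beaker_mid [(array([ 0.405, -0.423,  0.042]), 0.87), (array([ 0.598, -0.046,  0.2  ]), 0.27)]
s phone_mid [(array([0.435, 0.461, 0.004]), 0.65)]
t analyser [(array([ 0.543, -0.16 , -0.005]), 0.75), (array([0.544, 0.191, 0.085]), 0.17)]
t arc_balance [(array([ 0.606, -0.047,  0.198]), 0.68), (array([0.43 , 0.459, 0.004]), 0.68)]
t cover_bar [(array([ 0.43 , -0.16 ,  0.104]), 0.98)]
t cover_hinge [(array([ 0.65 , -0.159,  0.101]), 0.62)]
t selector_grip [(array([0.544, 0.189, 0.083]), 0.73)]
t pod [(array([0.547, 0.191, 0.   ]), 0.62)]
t bottle_mid [(array([0.697, 0.205, 0.061]), 0.69), (array([0.671, 0.32 , 0.08 ]), 0.61)]
t beaker_mid [(array([ 0.41 , -0.424,  0.043]), 0.61)]
t phone_mid [(array([0.428, 0.456, 0.006]), 0.72), (array([ 0.41 , -0.422,  0.044]), 0.32)]
```

Run:
```python
import cv2
s=cv2.imread('pics/s.png');t=cv2.imread('pics/t.png')
c=cv2.resize(t[100:300,40:300],None,fx=1,fy=1)
cv2.imwrite('pics/b.png',t)
```

```text
(no output)
```

View pics/t.png

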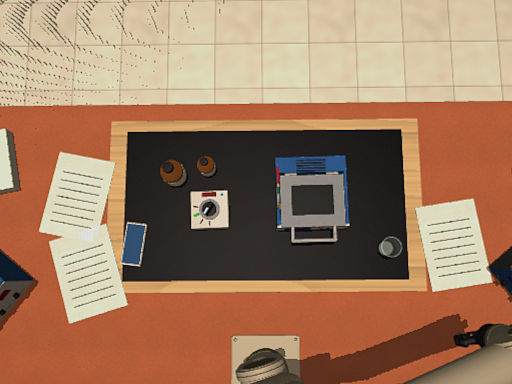

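View pics/s.png

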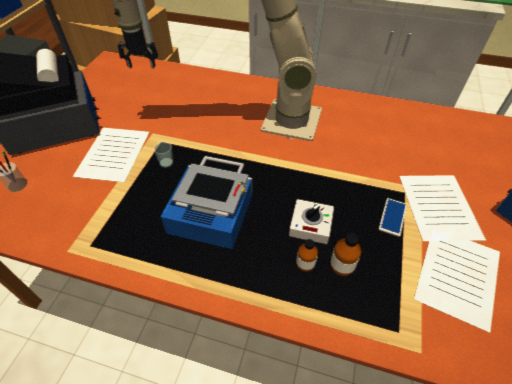

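The top view shows the pod at (209,210) with the bottles behind it, the small one at (206,166) and the large one at (172,172). The analyser bar is at (314,240), the beaker at (390,246) and the phone at (134,244). The scene view agrees. I'll move above the pod via the front, staying high.

```bash
python3 -m creep '[-13,-31,-6,0,0,0,8.5,-13,-31,-6,0,0,0,8.5,-13,-31,-6,0,0,0,8.5,-13,-31,-6,0,0,0,8.5,-13,-31,-6,0,0,0,8.5,-13,-31,-6,0,0,0,8.5,-13,-31,-6,0,0,0,8.5,-13,-31,-6,0,0,0,8.5,-67,-55,-5,0,0,0,8.5,-67,-55,-5,0,0,0,8.5,-67,-55,-5,0,0,0,8.5,-67,-55,-5,0,0,0,8.5,-67,-55,-5,0,0,0,8.5,-67,-55,-5,0,0,0,8.5,-67,-55,-5,0,0,0,8.5,-67,-55,-5,0,0,0,8.5,-67,-55,-5,0,0,0,8.5,-67,-55,-5,0,0,0,8.5,-67,-55,-5,0,0,0,8.5,-67,-55,-5,0,0,0,8.5]'
python3 - <<'E'
from h import *
np.set_printoptions(precision=4,suppress=True)
o=get_obs(); print(o["clock"],o["position"],R.from_quat(o["ee_rot"]).as_matrix(),o["joint_pos"])
p=camera("wrist");save(p,'w.png')
for q in ["selector_grip","pod","cover_bar"]:print(q,[(np.round(d["at"],3),round(d["conf"],2)) for d in pinpoint(p,q)[:3]])
print(p["T"],p["intrinsics"])
t=cv2.imread('pics/t.png')[185:235,185:235]; cv2.imwrite('pics/pod.png',np.hstack([cv2.resize(t,(384,384),interpolation=cv2.INTER_CUBIC),cv2.resize(p["pixels"][:,64:448,::-1],(384,384))]))
E
```

```text
clock: 2.67
position: [0.5054, 0.0816, 0.2941]
ee_rot: [0.787, -0.617, 0.001, -0.0]
ft_force: [0.7, 0.1, -0.5]
grip_width: 0.999
2.6667 [0.5054 0.0816 0.2941] [[ 0.238  -0.9713  0.0011]
 [-0.9713 -0.238  -0.0004]
 [ 0.0007 -0.001  -1.    ]] [ 0.4105  0.1091 -0.7045  1.6441  0.0722  1.4136 -1.6327]
selector_grip [(array([0.545, 0.194, 0.078]), 0.84)]
pod [(array([0.546, 0.19 , 0.002]), 0.59), (array([ 0.432, -0.164,  0.104]), 0.57)]
cover_bar [(array([ 0.436, -0.161,  0.106]), 0.71)]
[[ 0.2384 -0.9351 -0.262   0.5725]
 [-0.9712 -0.2296 -0.0642  0.0969]
 [-0.0002  0.2698 -0.9629  0.4257]
 [ 0.      0.      0.      1.    ]] [[297.3186   0.     255.7223]
 [  0.     297.3186 197.581 ]
 [  0.       0.       1.    ]]
```

View pics/pod.png

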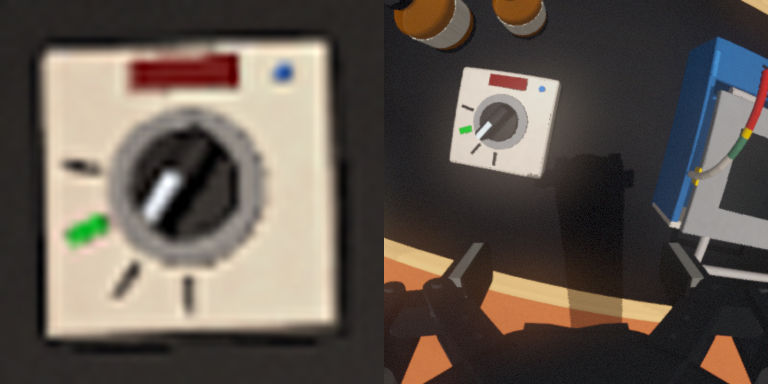

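Crop, with the top view on the left and the wrist view on the right: the pointer stripe at (160,195) points at the second mark (125,280), so the selector is at 0.6. The green mark at (87,230) is the next one clockwise. Pod yaw is about +1.5°.

```bash
python3 -m creep '[-9.5,-6.5,9,0,0,-133,5,-9.5,-6.5,9,0,0,-133,5,-9.5,-6.5,9,0,0,-133,5,-9.5,-6.5,9,0,0,-133,5,-9.5,-6.5,9,0,0,-133,5,-9.5,-6.5,9,0,0,-133,5,-9.5,-6.5,9,0,0,-133,5,-9.5,-6.5,9,0,0,-133,5,-9.5,-6.5,9,0,0,-133,5,-9.5,-6.5,9,0,0,-133,5,-9.5,-6.5,9,0,0,-133,5,-9.5,-6.5,9,0,0,-133,5,-9.5,-6.5,9,0,0,-133,5,-9.5,-6.5,9,0,0,-133,5,-9.5,-6.5,9,0,0,-133,5,-9.5,-6.5,9,0,0,-133,5,-9.5,-6.5,9,0,0,-133,5,-9.5,-6.5,9,0,0,-133,5,-9.5,-6.5,9,0,0,-133,5,-9.5,-6.5,9,0,0,-133,5]'
python3 - <<'E'
from h import *
np.set_printoptions(precision=4,suppress=True)
o=get_obs(); print(o["position"],R.from_quat(o["ee_rot"]).as_matrix(),o["joint_pos"])
p=camera("wrist");save(p,'w2.png')
for q in ["selector_grip","pod"]:print(q,[(np.round(d["at"],3),round(d["conf"],2)) for d in pinpoint(p,q)[:3]])
print(totool([.545,.19,.085]))
E
```

```text
clock: 4.53
position: [0.5465, 0.1852, 0.2032]
ee_rot: [0.88, 0.476, -0.001, 0.0]
ft_force: [0.8, -0.4, 0.4]
grip_width: 0.583
[0.5465 0.1852 0.2032] [[ 0.5472  0.837  -0.0005]
 [ 0.837  -0.5472 -0.0012]
 [-0.0013  0.0002 -1.    ]] [ 0.4613  0.4793 -1.1237  1.6018  0.4418  1.3432  0.2709]
selector_grip [(array([0.542, 0.189, 0.084]), 0.78)]
pod [(array([ 0.545,  0.191, -0.001]), 0.82)]
[ 0.2517 -0.3152 11.8506]
```

View pics/w2.png

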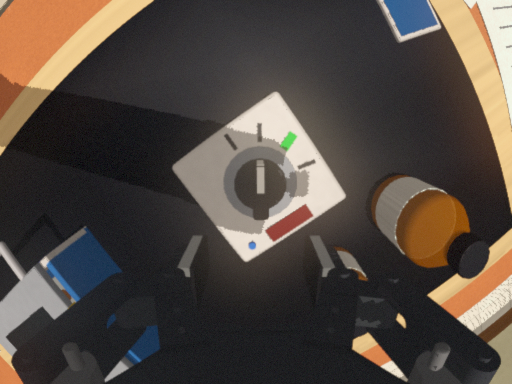

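Aligned: the bar is upright in the wrist image at (260,180), and the green mark is clockwise at (288,141). Next I'll descend and grip.

```bash
python3 -m creep '[0.3,-0.3,3,0,0,0,4.5,0.3,-0.3,6,0,0,0,4.5,0.3,-0.3,9,0,0,0,4.5,0.3,-0.3,11,0,0,0,4.5,0.3,-0.3,12.3,0,0,0,4.5,0.3,-0.3,12.3,0,0,0,4.5,0.3,-0.3,12.3,0,0,0,2.5,0.3,-0.3,12.3,0,0,0,0.8,0.3,-0.3,12.3,0,0,0,0.8,0.3,-0.3,12.3,0,0,0,0.8,0.3,-0.3,12.3,0,0,0,0.8,0.3,-0.3,12.3,0,0,0,0.8]' 40
```

```text
clock: 5.68
position: [0.5452, 0.191, 0.0824]
ee_rot: [0.88, 0.475, -0.0, 0.001]
ft_force: [-7.3, -4.7, 7.6]
grip_width: 0.161
```

```bash
python3 -m creep '[-0.05,0,-0.15,0,0,6,0.8,-0.05,0,-0.15,0,0,12,0.8,-0.05,0,-0.15,0,0,18,0.8,-0.05,0,-0.15,0,0,24,0.8,-0.05,0,-0.15,0,0,30,0.8,-0.05,0,-0.15,0,0,35,0.8,-0.05,0,-0.15,0,0,35,0.8,-0.05,0,-0.15,0,0,35,0.8,-0.05,0,-0.15,0,0,35,0.8]'
python3 - <<'E'
from h import *
o=get_obs();M=R.from_quat(o["ee_rot"]).as_matrix();print(np.degrees(np.arctan2(M[1,0],M[0,0])),o["torque"],o["joint_pos"])
E
```

```text
clock: 6.43
position: [0.5451, 0.1908, 0.0826]
ee_rot: [0.982, 0.19, 0.0, 0.0]
ft_force: [-0.2, -1.7, -4.3]
grip_width: 0.153
21.946870500327137 [-0.56669356 -0.30225514  0.04151939] [ 0.30905641  0.54352093 -0.91617999  1.72742568  0.47675124  1.11014096
 -0.37327307]
```

Release, rise, and check the knob.

```bash
python3 -m creep '[0,0,0,0,0,0,4.5,0,0,0,0,0,0,4.5,0,0,0,0,0,0,4.5,0,0,-4,0,0,0,4.5,0,0,-8,0,0,0,4.5,0,0,-12,0,0,0,4.5,0,0,-16,0,0,0,4.5,0,0,-20,0,0,0,4.5,0,0,-22,0,0,0,4.5,0,0,-22,0,0,0,4.5]'
python3 - <<'E'
from h import *
p=camera("wrist");t=camera("top")
np.set_printoptions(precision=4,suppress=True)
o=get_obs(); print(o["position"],o["joint_pos"],R.from_quat(o["ee_rot"]).as_matrix())
for n,c in(("w",p),("t",t)):
  for q in ["cover_bar","cover_hinge","analyser"]:print(n,q,[(np.round(d["at"],4),round(d["conf"],2)) for d in pinpoint(c,q)[:2]])
a=p["pixels"][80:260,160:400,::-1]; b=t["pixels"][145:255,262:362,::-1]
cv2.imwrite('pics/k.png',np.hstack([cv2.resize(a,(400,300)),cv2.resize(b,(273,300),interpolation=cv2.INTER_CUBIC)]))
# bar line fit, top camera: points at z ~0.105 in front
K=t["intrinsics"];Z=t["range_z"];v,u=np.mgrid[:384,:512]
P=np.stack([(u-K[0,2])*Z/K[0,0],(v-K[1,2])*Z/K[1,1],Z],-1)@t["T"][:3,:3].T+t["T"][:3,3]
# white/blue analyser top: cover points
m=(P[...,2]>.085)&(P[...,2]<.13)&(abs(P[...,0]-.43)<.025)&(abs(P[...,1]+.16)<.06)
Q=P[m];print(len(Q),Q.mean(0),np.polyfit(Q[:,1],Q[:,0],1))
E
```

```text
clock: 7.27
position: [0.546, 0.1928, 0.3079]
ee_rot: [0.982, 0.19, 0.004, -0.001]
ft_force: [0.2, 1.2, -0.2]
grip_width: 0.528
[0.5449 0.1917 0.303 ] [ 0.3817  0.3563 -1.02    1.4565  0.3034  1.4946 -0.251 ] [[ 0.9282  0.3721  0.0018]
 [ 0.3721 -0.9282  0.0004]
 [ 0.0018  0.0003 -1.    ]]
w cover_bar []
w cover_hinge []
w analyser []
t cover_bar [(array([ 0.4287, -0.1654,  0.1053]), 0.96), (array([0.699 , 0.2044, 0.0603]), 0.67)]
t cover_hinge [(array([ 0.6478, -0.1588,  0.1004]), 0.79)]
t analyser [(array([ 0.5418, -0.156 , -0.0051]), 0.94), (array([ 0.4295, -0.1669,  0.1044]), 0.27)]
131 [ 0.4296 -0.1577  0.1103] [-0.0222  0.4261]
```

View pics/k.png

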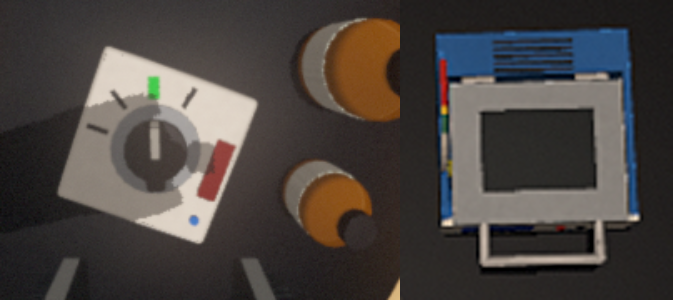

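The pointer now aims at the green mark (153,87), so the selector is at vent. On the right, the analyser has about 1.3° of yaw with its bar at the bottom. I'll move above the bar.

```bash
python3 -m creep '[-23.7,28.4,0,0,0,20.6,3.4,-23.7,28.4,0,0,0,20.6,3.4,-23.7,28.4,0,0,0,20.6,3.4,-23.7,28.4,0,0,0,20.6,3.4,-23.7,28.4,0,0,0,20.6,3.4,-23.7,28.4,0,0,0,20.6,3.4,-23.7,28.4,0,0,0,20.6,3.4,-23.7,28.4,0,0,0,20.6,3.4,-23.7,28.4,0,0,0,20.6,3.4,-23.7,28.4,8,0,0,20.6,3.4,-23.7,28.4,8,0,0,20.6,3.4,-23.7,28.4,8,0,0,20.6,3.4,-23.7,28.4,8,0,0,20.6,3.4,-23.7,28.4,8,0,0,20.6,3.4,-23.7,28.4,8,0,0,20.6,3.4]' 30
python3 - <<'E'
from h import *
np.set_printoptions(precision=4,suppress=True)
p=camera("wrist");save(p,'w3.png')
o=get_obs(); print(o["position"],o["joint_pos"],R.from_quat(o["ee_rot"]).as_matrix())
for q in ["cover_bar","cover_hinge","arc_balance"]:print(q,[(np.round(d["at"],4),round(d["conf"],2)) for d in pinpoint(p,q)[:2]])
print(totool([.4296,-.161,.097]))
E
```

```text
clock: 8.92
position: [0.4315, -0.1604, 0.2245]
ee_rot: [1.0, 0.011, 0.001, 0.001]
ft_force: [0.1, 0.1, -0.3]
grip_width: 0.396
[ 0.4315 -0.1605  0.2244] [ 0.9965  0.0161 -0.7351  1.87    0.0122  1.2565  0.2795] [[ 0.9998  0.0217  0.0029]
 [ 0.0217 -0.9998 -0.0016]
 [ 0.0028  0.0016 -1.    ]]
cover_bar [(array([ 0.437 , -0.1592,  0.1027]), 0.83)]
cover_hinge [(array([ 0.6494, -0.1586,  0.1058]), 0.86)]
arc_balance [(array([ 0.6043, -0.0433,  0.1953]), 0.83)]
[-0.1411  0.0305 12.6339]
```

View pics/w3.png

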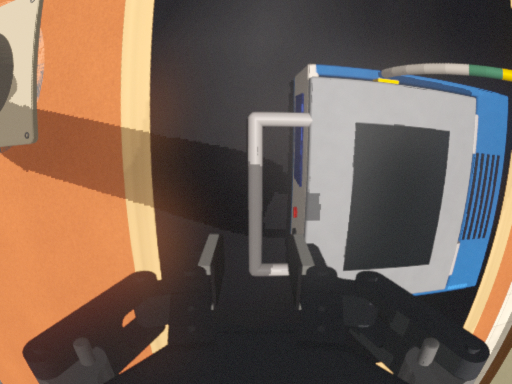

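The bar (256, rows 115–270) runs midway between the fingertips (208 and 302). Descend and pinch.

```bash
python3 -m creep '[-0.05,0,3,0,0,0,3.4,-0.05,0,6,0,0,0,3.4,-0.05,0,9,0,0,0,3.4,-0.05,0,11,0,0,0,3.4,-0.05,0,12.6,0,0,0,3.4,-0.05,0,12.6,0,0,0,3.4,-0.05,0,12.6,0,0,0,3.4,-0.05,0,12.6,0,0,0,2,-0.05,0,12.6,0,0,0,0.6,-0.05,0,12.6,0,0,0,0.6,-0.05,0,12.6,0,0,0,0.6,-0.05,0,12.6,0,0,0,0.6]' 30
python3 - <<'E'
from h import *
print(get_obs()["position"],get_obs()["grip_width"])
p=camera("wrist")
for q in ["cover_bar","cover_hinge"]:print(q,[(np.round(d["at"],4),round(d["conf"],2)) for d in pinpoint(p,q)[:2]])
o=get_obs();M=R.from_quat(o["ee_rot"]);c=o["position"]
for th in np.arange(.1,1.31,.1):
    d=.22*np.array([1-np.cos(th),0,np.sin(th)]); d=R.from_euler('z',.022).apply(d); print(round(th,2),np.round(M.inv().apply(d)*100,1))
E
```

```text
clock: 10.12
position: [0.4312, -0.1609, 0.0974]
ee_rot: [1.0, 0.01, 0.002, 0.001]
ft_force: [5.6, 0.0, 2.0]
grip_width: 0.129
[ 0.43116658 -0.16087474  0.09741834] 0.1294401374141118
cover_bar [(array([ 0.4308, -0.1614,  0.1046]), 0.57)]
cover_hinge []
0.1 [ 0.1  0.  -2.2]
0.2 [ 0.5  0.  -4.4]
0.3 [ 1.   0.  -6.5]
0.4 [ 1.8  0.  -8.6]
0.5 [  2.7   0.  -10.5]
0.6 [  3.9   0.  -12.4]
0.7 [  5.2   0.  -14.2]
0.8 [  6.7   0.  -15.8]
0.9 [  8.4   0.  -17.2]
1.0 [ 10.2   0.  -18.5]
1.1 [ 12.1   0.  -19.6]
1.2 [ 14.1   0.  -20.5]
1.3 [ 16.2   0.  -21.1]
```

```bash
python3 -m creep '[0,0,-1.1,0,0,0,0.6,0.1,0,-2.2,0,0,0,0.6,0.3,0,-3.3,0,0,0,0.6,0.5,0,-4.4,0,0,0,0.6,0.7,0,-5.5,0,0,0,0.6,1,0,-6.5,0,0,0,0.6,1.4,0,-7.6,0,0,0,0.6,1.8,0,-8.6,0,0,0,0.6,2.2,0,-9.6,0,0,0,0.6,2.7,0,-10.5,0,0,0,0.6,3.3,0,-11.5,0,0,0,0.6,3.9,0,-12.4,0,0,0,0.6,4.5,0,-13.3,0,0,0,0.6,5.2,0,-14.2,0,0,0,0.6,5.9,0,-15,0,0,0,0.6,6.7,0,-15.8,0,0,0,0.6,7.5,0,-16.5,0,0,0,0.6,8.4,0,-17.2,0,0,0,0.6,8.4,0,-17.2,0,0,0,0.6,8.4,0,-17.2,0,0,0,0.6]'
python3 - <<'E'
from h import *
p=camera("wrist");t=camera("top");s=camera("scene")
for n,c in(("w",p),("t",t),("s",s)):
  for q in ["cover_bar","cover_hinge","arc_balance"]:print(n,q,[(np.round(d["at"],4),round(d["conf"],2)) for d in pinpoint(c,q)[:2]])
print(get_obs()["position"],get_obs()["grip_width"])
cv2.imwrite('pics/m.png',np.hstack([cv2.resize(p["pixels"],(400,300)),cv2.resize(s["pixels"][130:265,140:320],(400,300))])[:,:,::-1])
E
```

```text
clock: 11.93
position: [0.5128, -0.1591, 0.269]
ee_rot: [1.0, 0.01, -0.001, 0.0]
ft_force: [-7.5, 0.3, 6.3]
grip_width: 0.128
w cover_bar [(array([ 0.5158, -0.1604,  0.2733]), 0.65)]
w cover_hinge [(array([ 0.6509, -0.1583,  0.1058]), 0.76)]
w arc_balance [(array([ 0.6028, -0.0434,  0.1966]), 0.78)]
t cover_bar [(array([ 0.5102, -0.1649,  0.2759]), 0.76)]
t cover_hinge [(array([ 0.6465, -0.1571,  0.0972]), 0.88)]
t arc_balance [(array([ 0.6029, -0.0448,  0.1986]), 0.69)]
s cover_bar [(array([ 0.5114, -0.162 ,  0.2781]), 0.79)]
s cover_hinge [(array([ 0.6453, -0.163 ,  0.1066]), 0.91), (array([ 0.6   , -0.0429,  0.2004]), 0.42)]
s arc_balance [(array([ 0.5957, -0.0438,  0.1969]), 0.75)]
[ 0.51234411 -0.1591186   0.26864163] 0.12522428003366096
```

View pics/m.png

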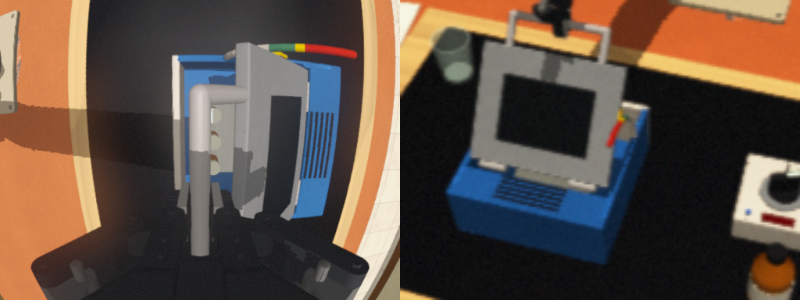

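The cover is held. On the wrist half of the picture the bar is in the jaws at (200,200), and the computed angle is about 0.90. Next I'll go past balance to about 1.25.

```bash
python3 -m creep '[0.9,0,-0.9,0,0,0,0.6,2,0,-1.6,0,0,0,0.6,3.15,0,-2.3,0,0,0,0.6,4.35,0,-2.9,0,0,0,0.6,5.55,0,-3.4,0,0,0,0.6,6.65,0,-3.8,0,0,0,0.6,6.65,0,-3.8,0,0,0,0.6,6.65,0,-3.8,0,0,0,0.6,6.65,0,-3.8,0,0,0,0.6]'
python3 - <<'E'
from h import *
p=camera("wrist");s=camera("scene")
for n,c in(("w",p),("s",s)):
  for q in ["cover_bar"]:print(n,q,[(np.round(d["at"],4),round(d["conf"],2)) for d in pinpoint(c,q)[:2]])
o=get_obs();x=o["position"];print(x,o["grip_width"],o["ft_force"],np.arctan2(x[2]+.008-.105,.650-x[0]),np.hypot(x[2]+.008-.105,.650-x[0]))
cv2.imwrite('pics/n.png',np.hstack([cv2.resize(p["pixels"][20:180,200:],(400,300)),cv2.resize(s["pixels"][130:265,140:320],(400,300))])[:,:,::-1])
E
```

```text
clock: 13.28
position: [0.5796, -0.1577, 0.3062]
ee_rot: [1.0, 0.01, -0.0, 0.0]
ft_force: [-0.5, -1.6, 1.0]
grip_width: 0.127
w cover_bar [(array([ 0.5836, -0.1576,  0.3121]), 0.61)]
s cover_bar [(array([ 0.5778, -0.1621,  0.3124]), 0.64)]
[ 0.57960023 -0.15771872  0.30618517] 0.12410801201967903 [-0.61431884 -1.46824726  0.9391688 ] 1.2461600088916496 0.22071375605859878
```

View pics/n.png

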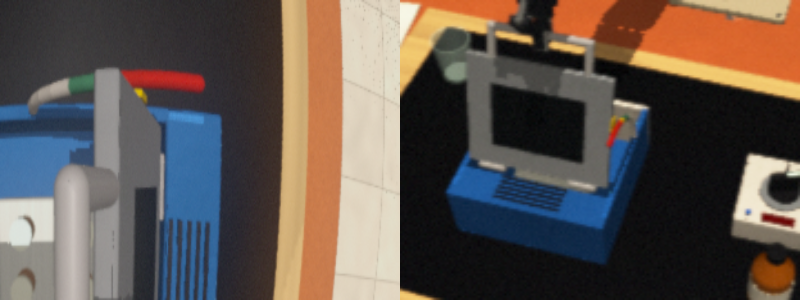

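The angle is 1.246 from the TCP position: the cover's edge is past the yellow piece, against the red, and it is held with little force. Now back to about 0.94.

```bash
python3 -m creep '[-1.1,0,0.4,0,0,0,0.6,-2.3,0,0.9,0,0,0,0.6,-3.5,0,1.5,0,0,0,0.6,-4.65,0,2.2,0,0,0,0.6,-5.75,0,2.9,0,0,0,0.6,-6.1,0,3.15,0,0,0,0.6,-6.1,0,3.15,0,0,0,0.6,-6.1,0,3.15,0,0,0,0.6,-6.1,0,3.15,0,0,0,0.6,-6.1,0,3.15,0,0,0,0.6,-6.1,0,3.15,0,0,0,0.6,-6.1,0,3.15,0,0,0,0.6]'
python3 - <<'E'
from h import *
p=camera("wrist");s=camera("scene");t=camera("top")
for n,c in(("w",p),("s",s),("t",t)):
  for q in ["cover_bar","bottle_mid","beaker_mid","phone_mid"]:print(n,q,[(np.round(d["at"],3),round(d["conf"],2)) for d in pinpoint(c,q)[:2]])
o=get_obs();x=o["position"];print(o["clock"],x,o["grip_width"],o["ft_force"],abs(o["joint_velocities"]).max(),np.arctan2(x[2]+.008-.105,.650-x[0]),np.hypot(x[2]+.008-.105,.650-x[0]))
cv2.imwrite('pics/z.png',np.hstack([cv2.resize(p["pixels"][20:180,200:],(400,300)),cv2.resize(t["pixels"][145:255,120:360],(400,300))])[:,:,::-1])
E
```

```text
clock: 14.48
position: [0.5194, -0.1589, 0.2752]
ee_rot: [1.0, 0.01, 0.0, 0.0]
ft_force: [-3.8, -2.7, 5.8]
grip_width: 0.127
w cover_bar [(array([ 0.522, -0.156,  0.279]), 0.61)]
w bottle_mid []
w beaker_mid []
w phone_mid []
s cover_bar []
s bottle_mid [(array([0.699, 0.201, 0.061]), 0.85), (array([0.673, 0.317, 0.085]), 0.85)]
s beaker_mid [(array([ 0.406, -0.422,  0.044]), 0.75)]
s phone_mid [(array([0.431, 0.459, 0.002]), 0.94)]
t cover_bar [(array([ 0.516, -0.164,  0.282]), 0.92), (array([ 0.413, -0.422,  0.043]), 0.61)]
t bottle_mid [(array([0.673, 0.317, 0.078]), 0.97), (array([0.699, 0.205, 0.06 ]), 0.72)]
t beaker_mid [(array([ 0.411, -0.423,  0.043]), 0.93)]
t phone_mid [(array([0.432, 0.46 , 0.008]), 0.6)]
15.2333 [ 0.51945499 -0.15889784  0.27524273] 0.12494742844163136 [-4.41074668 -2.52438548  6.63601891] 0.0020171156184764115 0.9386545614681989 0.2209354486443812
```

View pics/z.png

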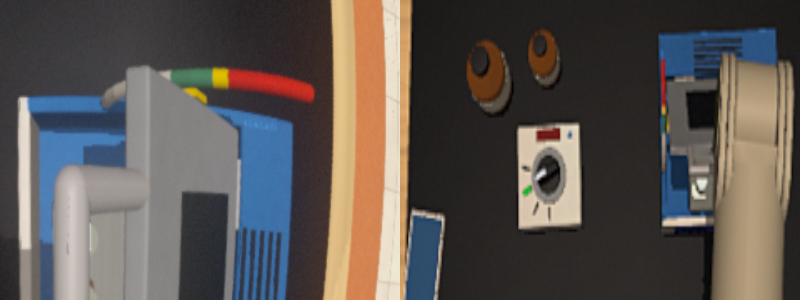

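The cover is steady at 0.94 with the pointer below the yellow, the knob is on green, and nothing else has moved.

```bash
python3 -c "
from workcell import *
hand_in()"
```

```text
the job is handed in; nothing more can be done
```

The job is done and handed in at about 15 s of the 59 s. `hand_in()` reports no verdict.

- **Selector:** I gripped the knob and turned it one click clockwise, from 0.6 to 1.2. Two later pictures show the stripe pointing at the green mark.
- **Cover:** I pinched the bar from above and lifted it to 1.246 rad, past the yellow piece. I then brought it back to 0.939 rad, in the green piece. These angles come from the TCP position and the measured hinge line. In the last picture the cover's edge stands just short of the yellow.
- **Hold:** The arm still grips the bar at 30 N and is at rest, with about 8 N at the wrist.
- **Bottle, beaker and phone:** The networks place them within about 4 mm of where they started, which is their own accuracy.

**Checks that disagreed or fell short:**
- In the last set of pictures the scene camera missed the bar, because the arm hid it. The wrist and top cameras found it within about 5 mm of the jaws.
- The yellow pointer on the arc was mostly hidden behind the cover's edge, so I read it only roughly.

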